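# Probe the patch joint before riveting

### The job

Turn the clamp knob on the sheet-metal jig about a quarter turn, until its steel arm is swung well clear of the L-shaped joint and lies back over the patch. Then take the steel probe from its forked stand and, from above, lower its tip into the closed end of the leg that the arm lay across, run it slowly and lightly (about 2 to 3 cm per second) down in the joint, round the corner, to the far end of the other leg, without lifting it out or dragging it over the sheet, and lift it straight out there. Stand the probe upright in its fork again, leave the arm clear, and do not disturb the other tools.

Things in the scene. Friction and masses are not known exactly. Their poses are not given: they have to be found in the camera images.
- panel: Fixed jig 200 x 200 mm: dark base 20 mm high under 5 mm aluminium sheets (top at 25 mm). A groove 9 mm wide, 5 mm deep, dark floor, closed ends, runs in an L between the patch and the sheet round it. Origin: centre of underside, z up. Centre line in its axes: from (-65, 30) mm along +x to the corner (30, 30), then along -y to (30, -65); the end walls are 8 mm beyond these points.
- seam_start (a point): Point on the groove's centre line 8 mm short of the closed end of the first leg (the one the clamp arm lies across), level with the sheet's top. The end nearer to the robot. Axes as the panel's.
- seam_corner (a point): Corner of the groove's centre line, level with the sheet's top.
- seam_end (a point): Point on the groove's centre line 8 mm short of the closed end of the second leg, level with the sheet's top.
- clamp (a joint): Angle of the hold-down clamp about the vertical, rad, 0 to 1.5, growing anticlockwise from above. At 0 its arm points along the panel's +y, across the middle of the first leg of the joint; at 1.5 along the panel's -x, over the patch only. Well clear above 1.1. About 0.06 N m friction; stays where it is left.
- clamp_grip (a point): Point to grip, on the clamp's axis, 34 mm above the sheet. Black bar knob 44 mm long, 12 mm thick, 15 to 40 mm above the sheet, on a steel hub 26 mm across on the patch, 45 mm from the first leg. Its x axis points along the bar and the flat steel arm below it (14 mm wide, reaching 64 mm from the axis, 3 to 11 mm above the sheet).
- probe: Loose steel seam probe, about 90 g, 96 mm long, upright in the stand at the start. Origin at the very tip, z up to its handle. From the tip: pin 4 mm across to 16 mm, shank 8 mm across to 36 mm, round collar 30 mm across to 42 mm, then a square handle 20 x 20 mm to 96 mm, faces along its x and y.
- stand: Grey forked block fixed to the table, 60 x 60 mm, 45 mm high, with a slot 16 mm wide, full height, from the front (-x) face to 8 mm past the centre. The probe's shank hangs in the slot at the block's centre, its collar resting on the top, tip 9 mm above the table. Origin: centre of the underside.
- rivet_tool: Bystander: chrome two-handled rivet tool, 220 mm long, lying flat.
- marking_gauge: Bystander: black plastic marking gauge, 170 mm stem through a 60 mm fence block.
- bottle: Bystander: green glass bottle, 60 mm across, 120 mm high, capped.
- screwdriver: Bystander: screwdriver lying down.
- bracket: Bystander: small steel angle bracket, 50 x 40 x 48 mm.
There are look-alikes about, which are no part of the job. What is shaped like the probe but pink is not meant. Of the things like the stand, leave any that is purple; of the rest the larger one is meant.

How it is judged:
On the way, in this order (a step that is already met when the one before it is completed fails the run):
1. the clamp arm is turned clear of the joint (over 1.1 rad) (value of joint clamp above 1.1 rad), for 0.2 s.
2. the probe's tip is down in the joint at the start end (x of probe in the frame of panel between -0.072 and -0.058 m and y of probe in the frame of panel between 0.023 and 0.037 m and z of probe in the frame of panel between 0.018 and 0.0235 m and value of joint clamp above 1.1 rad), for 0.05 s.
3. the probe's tip is down in the joint at a quarter along the first leg (x of probe in the frame of panel between -0.049 and -0.035 m and y of probe in the frame of panel between 0.023 and 0.037 m and z of probe in the frame of panel between 0.018 and 0.0235 m and value of joint clamp above 1.1 rad), for 0.05 s.
4. the probe's tip is down in the joint at the middle of the first leg, where the arm lay (x of probe in the frame of panel between -0.024 and -0.01 m and y of probe in the frame of panel between 0.023 and 0.037 m and z of probe in the frame of panel between 0.018 and 0.0235 m and value of joint clamp above 1.1 rad), for 0.05 s.
5. the probe's tip is down in the joint at near the corner on the first leg (x of probe in the frame of panel between 0.001 and 0.015 m and y of probe in the frame of panel between 0.023 and 0.037 m and z of probe in the frame of panel between 0.018 and 0.0235 m and value of joint clamp above 1.1 rad), for 0.05 s.
6. the probe's tip is down in the joint at the corner (x of probe in the frame of panel between 0.023 and 0.037 m and y of probe in the frame of panel between 0.023 and 0.037 m and z of probe in the frame of panel between 0.018 and 0.0235 m and value of joint clamp above 1.1 rad), for 0.05 s.
7. the probe's tip is down in the joint at just past the corner (x of probe in the frame of panel between 0.023 and 0.037 m and y of probe in the frame of panel between 0.001 and 0.015 m and z of probe in the frame of panel between 0.018 and 0.0235 m and value of joint clamp above 1.1 rad), for 0.05 s.
8. the probe's tip is down in the joint at the middle of the second leg (x of probe in the frame of panel between 0.023 and 0.037 m and y of probe in the frame of panel between -0.024 and -0.01 m and z of probe in the frame of panel between 0.018 and 0.0235 m and value of joint clamp above 1.1 rad), for 0.05 s.
9. the probe's tip is down in the joint at three quarters along the second leg (x of probe in the frame of panel between 0.023 and 0.037 m and y of probe in the frame of panel between -0.049 and -0.035 m and z of probe in the frame of panel between 0.018 and 0.0235 m and value of joint clamp above 1.1 rad), for 0.05 s.
10. the probe's tip is down in the joint at the finish end (x of probe in the frame of panel between 0.023 and 0.037 m and y of probe in the frame of panel between -0.072 and -0.058 m and z of probe in the frame of panel between 0.018 and 0.0235 m and value of joint clamp above 1.1 rad), for 0.05 s.
At the end, for the whole second after the job is handed in: The probe stands upright (within 0.1 rad) and at rest in its stand, collar down on the block (tip 6 to 12.5 mm above the stand's underside) and within 12 mm of the stand's centre, and the clamp is still over 1.1 rad, its arm clear of the joint (horizontal distance between probe and stand below 0.012 m and z of probe in the frame of stand between 0.006 and 0.0125 m and angle between probe's own z axis and vertical below 0.1 rad and linear speed of probe below 0.02 m/s and value of joint clamp above 1.1 rad); the robot touches nothing.
It fails at once if the tip is lifted out of the joint or dragged or lowered onto the sheet (over the panel, from 0.7 mm below to 10 mm above the sheet's top, more than 30 mm from both end points of the joint) (x of probe in the frame of panel between -0.1 and 0.1 m and y of probe in the frame of panel between -0.1 and 0.1 m and z of probe in the frame of panel between 0.0243 and 0.035 m and horizontal distance between probe and seam_start above 0.03 m and horizontal distance between probe and seam_end above 0.03 m).
It fails at once if the probe moves faster than 80 mm/s while its tip is in the joint (x of probe in the frame of panel between -0.1 and 0.1 m and y of probe in the frame of panel between -0.1 and 0.1 m and z of probe in the frame of panel between 0.015 and 0.0243 m and linear speed of probe above 0.08 m/s).
It fails at once if the probe is pressed on the panel with more than 30 N (contact force between probe and panel above 30 N).
It fails at once if a bystander is moved more than 30 mm (distance of any of rivet_tool, marking_gauge, bottle, screwdriver, bracket from where it was at the start of the episode above 0.03 m).
It also fails if it takes over 72 s, if anything falls off the work surface, if the arm or the gripper's body presses on something with over 40 N, if the wrist force passes 120 N, or if a joint passes its speed limit or range.

### The arm

A 7-joint arm with a two-finger parallel gripper is mounted at the origin on the work surface. World frame = base frame: x ahead of the robot, y to its left, z up, the work surface at z = 0. Lengths are in m, angles in rad, forces in N, time in s.
With the tool pointing down it reaches from about 0.35 to 0.9 m from the base axis. Payload 7.2 kg.
Tool frame: the origin (TCP) lies on the centre line of the jaws, within the pads' length; the fingertips stand 19 mm ahead of it and the grasp point (between the pads) is the TCP; z points along the fingers, y is the line along which they close (so a half turn about z gives the same grasp; the last joint's range is limited). The gripper opens to 88 mm and grips with 3 to 60 N. Pads are 20 mm wide; open, the fingers measure 115 mm over their backs; the gripper's body (75 mm by 178 mm) begins 61 mm behind the grasp point.
Start: joints at [-1.295, 0.411, -0.013, 1.596, 0.006, 1.134, -0.082], TCP at [0.211, 0.588, 0.242] pointing down, gripper open.
Joint ranges: [-2.95, 2.95], [-0.29, 1.99], [-1.47, 1.44], [0.14, 2.54], [-1.03, 4.17], [0.13, 1.85], [-2.86, 2.86]. Speed limits (rad/s): [2.39, 2.39, 3.01, 3.01, 3.14, 3.14, 3.14].

### API

Orientations are given as a unit quaternion [x, y, z, w].
In Python, from station import arm gives the robot as it stands.
- The arm moves only by the shell command python3 -m jog 'ROWS' [OPENING] [FORCE]. ROWS is JSON, a list of rows, each an object with "translation": the shift along the tool's x, y, z as a fraction of full scale, a list of three; "turn": the turn, a rotation vector about the tool's x, y, z as a fraction of full scale, a list of three. In form: [{"translation": [tx, ty, tz], "turn": [rx, ry, rz]}, ...]. A call has 1 to 8 rows; each row is the pose to reach, as a shift and turn from the pose commanded when the call began, along the tool's axes at that moment, turning the shorter way round; what a row does not reach only later rows make up. Full scale, the value 1, is 250 mm for a shift and 180 degrees for a turn. A row lasts 1/10 s, in which the tool goes at most 50 mm and 8.59 degrees, less where a joint would pass 70% of its speed; a pose out of reach is approached as far as the arm can. A call with a number of a shift or a turn outside -1 to 1 is refused whole. A call with a gripper value outside its range is refused whole. OPENING is the closure, from 0 (fully open) to 1 (shut), set as the call begins (- or left out, the last holds). The fingers move at their own pace and stop on an object; FORCE is the grip in N (left out, the last holds). Time passes only in rows, so rows that repeat a pose let the fingers close. It gives the time, the measured TCP pose, the force, the opening and the grip force at its end, in the units of the state.
- arm.state(): the state, without advancing time (a new reading comes with each control period).
- arm.capture(name): name is "scene" or "top" or "wrist"; returns a dict with "frame" (400x640x3 uint8, blue, green, red), "camera_matrix" (3x3 intrinsics, pixels), "world_from_camera" (4x4, takes a point from camera to world coordinates). Camera axes: x right, y down, z forward; pixel columns grow to the right and rows downward; lengths in m; the calibration is good to about 2 mm. A picture is of the moment at which its call begins. There is no depth.
- arm.sign_off(): hands the job in; it is judged then, once.
The state is a dict: "clock": time; "q": joint angles; "joint_velocities": joint speeds; "tau": joint torques, N m; "position": TCP position; "tcp_rot": TCP orientation; "wrist_force": force on the tool from outside, world axes, zero at the start; "wrist_torque": the same for the moment, N m; "finger_gap": opening from 0.0 (shut) to 1.0 (fully open); "grasp_force": force on a finger pad.
Only numpy, scipy, OpenCV 4.12 (cv2) and the standard library are available. Lean on these libraries where they do the work, as an engineer would, in place of code of your own. Each camera call takes 0.05 s, during which the arm holds its last target. There are 200 camera calls.

## Working session

There is one attempt and no reset: what is moved stays moved. The work goes in short steps, Python scripts to look and compute and a shell command to move; the robot and the scene stay as the last step left them, time stands still between calls to the robot, and variables do not carry over. Pictures are saved under pics/ and viewed, at most 10 in all, crops included, and the job is handed in when it is done.

```bash
ls; mkdir -p pics; python3 - <<'E'
from station import arm
import cv2,numpy as np
s=arm.state();print({k:np.round(v,3).tolist() for k,v in s.items()})
for n in("scene","top"):
    c=arm.capture(n);cv2.imwrite(f"pics/{n}0.png",c["frame"]);print(n,np.round(c["camera_matrix"],1).tolist(),np.round(c["world_from_camera"],3).tolist())
E
```

```text
pics
{'clock': 0.0, 'q': [-1.295, 0.412, -0.013, 1.597, 0.006, 1.134, -0.082], 'joint_velocities': [-0.002, 0.001, 0.001, -0.001, 0.0, 0.001, 0.001], 'tau': [-0.001, -58.796, 0.641, -29.108, -0.054, 0.019, 0.0], 'position': [0.211, 0.588, 0.241], 'tcp_rot': [0.171, 0.985, -0.001, -0.0], 'wrist_force': [0.403, 0.598, 0.551], 'wrist_torque': [-0.004, -0.059, -0.041], 'grasp_force': 0.0, 'finger_gap': 0.998}
scene [[375.5, 0.0, 316.6], [0.0, 375.5, 199.7], [0.0, 0.0, 1.0]] [[0.263, 0.544, -0.797, 1.338], [0.965, -0.163, 0.207, -0.166], [-0.017, -0.823, -0.568, 0.653], [0.0, 0.0, 0.0, 1.0]]
top [[401.4, 0.0, 312.9], [0.0, 401.4, 195.6], [0.0, 0.0, 1.0]] [[-0.081, -0.976, 0.204, 0.33], [-0.997, 0.079, -0.014, 0.038], [-0.002, -0.205, -0.979, 1.119], [0.0, 0.0, 0.0, 1.0]]
```

View pics/scene0.png

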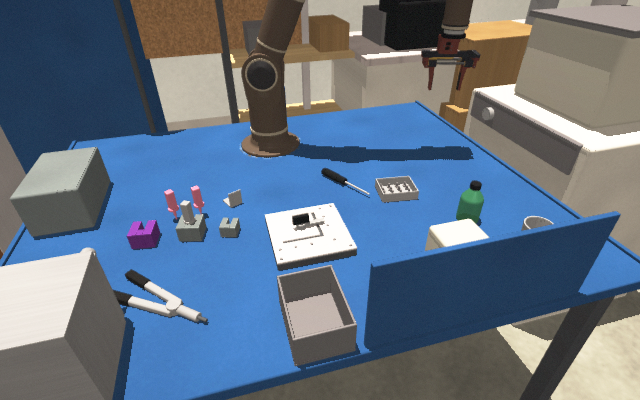

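View pics/top0.png

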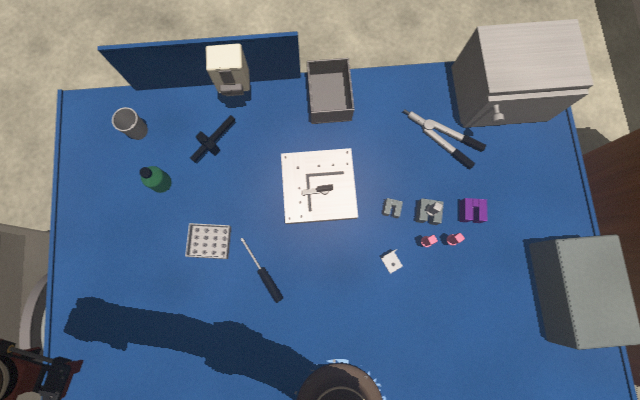

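Scene: panel about (310,235), target stand with grey probe (190,225), pink and purple decoys near it. Top: panel centre about (319,186), groove start (309,210), corner (308,174), end (344,173), knob about (325,188), stand (431,211). Measure these.

```bash
cat > h.py <<'E'
import cv2,numpy as np
from station import arm
from scipy.spatial.transform import Rotation as R
def ray(c,px,z):
    K,T=np.array(c["camera_matrix"]),np.array(c["world_from_camera"])
    px=np.atleast_2d(px).astype(float)
    d=np.c_[px,np.ones(len(px))]@np.linalg.inv(K).T@T[:3,:3].T
    return T[:3,3]+d*((z-T[2,3])/d[:,2:])
def proj(c,p):
    K,T=np.array(c["camera_matrix"]),np.array(c["world_from_camera"])
    q=(np.atleast_2d(p)-T[:3,3])@T[:3,:3]@K.T
    return q[:,:2]/q[:,2:]
def plan(p,yaw):
    """shift/turn fractions to TCP p, tool down, closing line (tool y) at world yaw (mod pi)"""
    s=arm.state();r=R.from_quat(s["tcp_rot"])
    best=None
    for k in(0,np.pi):
        y=np.array([np.cos(yaw+k),np.sin(yaw+k),0]);z=np.array([0,0,-1.])
        t=R.from_matrix(np.c_[np.cross(y,z),y,z]);v=(r.inv()*t).as_rotvec()
        if best is None or np.linalg.norm(v)<np.linalg.norm(best):best=v
    d=r.inv().apply(np.array(p)-s["position"])
    print("shift",np.round(d/.25,4).tolist(),"turn",np.round(best/np.pi,4).tolist(),"q7",round(s["q"][6],2))
E
python3 - <<'E'
from h import *
for n,seed in(("top",(319,205)),("scene",(310,255))):
    c=arm.capture(n);f=c["frame"];hsv=cv2.cvtColor(f,cv2.COLOR_BGR2HSV)
    m=((hsv[...,1]<60)&(hsv[...,2]>120)).astype(np.uint8)
    _,l=cv2.connectedComponents(m);
    y,x=seed[1],seed[0]
    ids=l[y-12:y+12,x-12:x+12];ids=np.bincount(ids[ids>0]).argmax()
    cs,_=cv2.findContours((l==ids).astype(np.uint8),cv2.RETR_EXTERNAL,cv2.CHAIN_APPROX_NONE)
    h=cv2.convexHull(max(cs,key=cv2.contourArea))
    a=cv2.approxPolyDP(h,5,True)[:,0];print(n,a.tolist())
    w=ray(c,a,.025);print(np.round(w[:,:2],4).tolist(), w[:,:2].mean(0),np.linalg.norm(np.diff(w,axis=0),axis=1))
    if n=="top":
        for roi in((405,190,455,230),):
            x0,y0,x1,y1=roi
            crop=cv2.resize(f[y0:y1,x0:x1],None,fx=8,fy=8,interpolation=cv2.INTER_CUBIC);cr2=cv2.resize(f[140:230,275:365],None,fx=4.4,fy=4.4,interpolation=cv2.INTER_CUBIC)
            H=396;crop=crop[:H]; crop=cv2.copyMakeBorder(crop,0,max(0,396-crop.shape[0]),0,0,0)
            cv2.imwrite("pics/crop0.png",np.hstack([crop,cr2[:396]]))
E
```

```text
top [[350, 148], [357, 217], [285, 223], [281, 153]]
[[0.688, -0.0943], [0.4883, -0.0937], [0.4877, 0.1051], [0.6891, 0.1031]] [0.58827016 0.00506   ] [0.19969404 0.1987844  0.20140097]
scene [[333, 203], [356, 248], [277, 264], [265, 214]]
[[0.4875, 0.1036], [0.6886, 0.1006], [0.689, -0.0976], [0.4842, -0.0946]] [0.58732083 0.00301533] [0.20108518 0.19820514 0.20485089]
```

View pics/crop0.png

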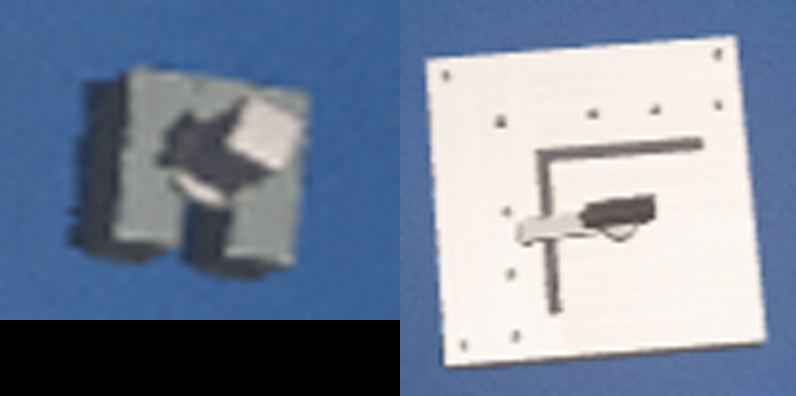

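Crop: stand top corners at full-frame about (421,198), (444,202), (442,223), (419,219), slot toward −x; groove and arm as expected, knob along panel y. The panel fits 200 mm, so the clamp grip point follows.

```bash
python3 - <<'E'
from h import *
c=arm.capture("top")
w=ray(c,[[421.3,198.1],[443.8,201.9],[441.9,223.1],[419.4,219.4]],.045);print(np.round(w,4).tolist(),w.mean(0))
print("handle top",ray(c,[[405+267/8,190+130/8]],.105))
print("knob top mid",ray(c,[[275+(617-400)/4.4,140+210/4.4]],.065))
plan([.5705,-.011,.20],0)
E
```

```text
[[0.523, -0.2715, 0.045], [0.5076, -0.3311, 0.045], [0.4503, -0.3175, 0.045], [0.4652, -0.2585, 0.045]] [ 0.48654454 -0.29464731  0.045     ]
handle top [[ 0.48752004 -0.2949559   0.105     ]]
knob top mid [[ 0.56890788 -0.00931354  0.065     ]]
shift [-2.1631, -1.7714, 0.1664] turn [-0.0002, 0.0001, 0.3906] q7 -0.08
```

```bash

python3 -m jog '[{"translation":[-1,-0.82,0],"turn":[0,0,0]},{"translation":[-1,-0.82,0],"turn":[0,0,0]},{"translation":[-1,-0.82,0],"turn":[0,0,0]},{"translation":[-1,-0.82,0],"turn":[0,0,0]},{"translation":[-1,-0.82,0],"turn":[0,0,0]},{"translation":[-1,-0.82,0],"turn":[0,0,0]},{"translation":[-1,-0.82,0],"turn":[0,0,0]}]' 0
python3 -m jog '[{"translation":[-1,-0.82,0],"turn":[0,0,0]},{"translation":[-1,-0.82,0],"turn":[0,0,0]},{"translation":[-1,-0.82,0],"turn":[0,0,0]},{"translation":[-1,-0.82,0],"turn":[0,0,0]},{"translation":[-1,-0.82,0],"turn":[0,0,0]},{"translation":[-1,-0.82,0],"turn":[0,0,0]},{"translation":[-1,-0.82,0],"turn":[0,0,0]}]'
python3 - <<'E'
from h import *
plan([.5705,-.011,.20],0)
print(arm.state()["clock"])
E
```

```text
clock: 0.95
position: [0.3792, 0.3068, 0.2419]
tcp_rot: [0.174, 0.985, -0.0, 0.0]
wrist_force: [-0.3, -0.2, 0.7]
finger_gap: 0.998
grasp_force: 0.0
clock: 1.65
position: [0.5447, 0.029, 0.2419]
tcp_rot: [0.173, 0.985, -0.001, 0.001]
wrist_force: [-0.1, 1.0, 0.3]
finger_gap: 1.001
grasp_force: 0.0
shift [-0.1512, -0.115, 0.1678] turn [-0.0, 0.0007, 0.3891] q7 1.18
1.65
```

```bash

python3 -m jog '[{"translation":[-0.15,-0.115,0.16],"turn":[0,0,0.389]},{"translation":[-0.15,-0.115,0.16],"turn":[0,0,0.389]},{"translation":[-0.15,-0.115,0.16],"turn":[0,0,0.389]},{"translation":[-0.15,-0.115,0.16],"turn":[0,0,0.389]},{"translation":[-0.15,-0.115,0.16],"turn":[0,0,0.389]},{"translation":[-0.15,-0.115,0.16],"turn":[0,0,0.389]},{"translation":[-0.15,-0.115,0.16],"turn":[0,0,0.389]},{"translation":[-0.15,-0.115,0.16],"turn":[0,0,0.389]}]' 
python3 -m jog '[{"translation":[0,0,0],"turn":[0,0,0.008]},{"translation":[0,0,0],"turn":[0,0,0.008]}]' 
python3 - <<'E'
from h import *
c=arm.capture("wrist");cv2.imwrite("pics/w1.png",c["frame"])
plan([.5705,-.011,.06],0)
for p in([.5705,-.011,.065],[.5705,-.011,.059]):print(proj(c,p))
# panel corners and groove points predicted
y=-.007;M=np.array([[np.cos(y),-np.sin(y)],[np.sin(y),np.cos(y)]])
for p in([-.073,.03],[.03,.03],[.03,-.073],[-.1,.1],[-.1,-.1]):print(p,proj(c,[*(M@p+[.588,.004]),.025]).round(1))
E
```

```text
clock: 2.45
position: [0.5688, -0.0057, 0.2016]
tcp_rot: [0.7, 0.714, 0.0, -0.0]
wrist_force: [0.1, -0.5, -0.2]
finger_gap: 1.001
grasp_force: 0.0
clock: 2.65
position: [0.5688, -0.0056, 0.2016]
tcp_rot: [0.705, 0.709, -0.0, 0.0]
wrist_force: [-0.8, -0.2, -0.2]
finger_gap: 0.998
grasp_force: 0.0
shift [-0.0214, 0.0068, 0.5663] turn [-0.0, 0.0, 0.0018] q7 0.18
[[322.33986023 201.3010586 ]]
[[322.27749119 199.42094909]]
[-0.073, 0.03] [[266.9 145.5]]
[0.03, 0.03] [[370.2 146.9]]
[0.03, -0.073] [[364.5 241.8]]
[-0.1, 0.1] [[235.3  69.5]]
[-0.1, -0.1] [[246.7 262.6]]
```

View pics/w1.png

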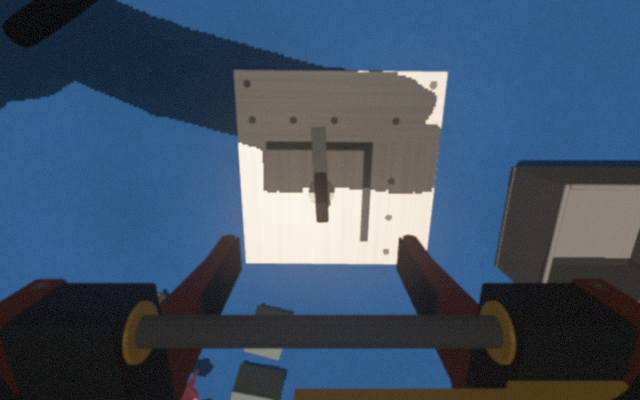

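Wrist: groove start (266,146), corner (371,147), end (364,241), knob (321,198) — all within about 1 px of the prediction. Descend and grip.

```bash

python3 -m jog '[{"translation":[-0.021,0.007,0.15],"turn":[0,0,0]},{"translation":[-0.021,0.007,0.3],"turn":[0,0,0]},{"translation":[-0.021,0.007,0.45],"turn":[0,0,0]},{"translation":[-0.021,0.007,0.562],"turn":[0,0,0]},{"translation":[-0.021,0.007,0.562],"turn":[0,0,0]}]' 0.4
python3 -m jog '[{"translation":[0,0,0],"turn":[0,0,0]},{"translation":[0,0,0],"turn":[0,0,0]},{"translation":[0,0,0],"turn":[0,0,0]},{"translation":[0,0,0],"turn":[0,0,0]},{"translation":[0,0,0],"turn":[0,0,0]}]' 1 25
```

```text
clock: 3.2
position: [0.568, -0.011, 0.0578]
tcp_rot: [0.705, 0.709, -0.002, -0.002]
wrist_force: [-0.5, -0.5, 0.7]
finger_gap: 0.613
grasp_force: 0.0
clock: 3.7
position: [0.571, -0.0109, 0.0619]
tcp_rot: [0.706, 0.708, 0.001, 0.0]
wrist_force: [-0.1, -0.1, -0.0]
finger_gap: 0.186
grasp_force: 0.0
```

```bash

python3 -m jog '[{"translation":[0,0,0],"turn":[0,0,0]},{"translation":[0,0,0],"turn":[0,0,0]},{"translation":[0,0,0],"turn":[0,0,0]}]' 1 25
python3 -m jog '[{"translation":[0,0,0],"turn":[0,0,-0.03]},{"translation":[0,0,0],"turn":[0,0,-0.06]},{"translation":[0,0,0],"turn":[0,0,-0.09]},{"translation":[0,0,0],"turn":[0,0,-0.12]},{"translation":[0,0,0],"turn":[0,0,-0.15]},{"translation":[0,0,0],"turn":[0,0,-0.18]},{"translation":[0,0,0],"turn":[0,0,-0.21]},{"translation":[0,0,0],"turn":[0,0,-0.24]}]'
python3 -m jog '[{"translation":[0,0,0],"turn":[0,0,-0.03]},{"translation":[0,0,0],"turn":[0,0,-0.06]},{"translation":[0,0,0],"turn":[0,0,-0.09]},{"translation":[0,0,0],"turn":[0,0,-0.12]},{"translation":[0,0,0],"turn":[0,0,-0.15]},{"translation":[0,0,0],"turn":[0,0,-0.18]},{"translation":[0,0,0],"turn":[0,0,-0.21]},{"translation":[0,0,0],"turn":[0,0,-0.21]}]'
python3 -c "
from h import *
print(arm.state()['wrist_torque'],arm.state()['q'][6])"
```

```text
clock: 4.0
position: [0.5712, -0.011, 0.0617]
tcp_rot: [0.706, 0.708, 0.001, 0.0]
wrist_force: [-0.1, -0.3, 5.6]
finger_gap: 0.133
grasp_force: 24.9
clock: 4.8
position: [0.5714, -0.0109, 0.0618]
tcp_rot: [0.395, 0.919, 0.001, 0.001]
wrist_force: [0.4, 0.5, 4.6]
finger_gap: 0.132
grasp_force: 25.0
clock: 5.6
position: [0.5715, -0.0107, 0.0617]
tcp_rot: [0.077, 0.997, 0.0, 0.001]
wrist_force: [1.8, 2.3, 5.3]
finger_gap: 0.136
grasp_force: 24.9
[ 0.37198101 -0.29958595  0.05940434] 1.4445416876375576
```

```bash

python3 -m jog '[{"translation":[0,0,0],"turn":[0,0,0]},{"translation":[0,0,0],"turn":[0,0,0]},{"translation":[0,0,0],"turn":[0,0,0]},{"translation":[0,0,0],"turn":[0,0,0]}]' 0.3
python3 -m jog '[{"translation":[0,0,-0.1],"turn":[0,0,0]},{"translation":[0,0,-0.25],"turn":[0,0,0]},{"translation":[0,0,-0.4],"turn":[0,0,0]},{"translation":[0,0,-0.55],"turn":[0,0,0]},{"translation":[0,0,-0.55],"turn":[0,0,0]}]'
python3 -c "
from h import *
c=arm.capture('top');cv2.imwrite('pics/t2.png',c['frame'])
plan([.487,-.295,.20],np.pi/2-.24)"
```

```text
clock: 6.0
position: [0.5702, -0.0112, 0.0608]
tcp_rot: [0.078, 0.997, -0.0, -0.0]
wrist_force: [-0.2, 0.1, 0.1]
finger_gap: 0.456
grasp_force: 0.0
clock: 6.5
position: [0.5732, -0.0112, 0.2037]
tcp_rot: [0.078, 0.997, 0.001, 0.004]
wrist_force: [0.1, -0.3, -0.2]
finger_gap: 0.703
grasp_force: 0.0
shift [0.1595, -1.1747, 0.0022] turn [0.0005, 0.0015, 0.0268] q7 1.41
```

```bash

python3 -m jog '[{"translation":[0.08,-0.6,0],"turn":[0,0,0]},{"translation":[0.08,-0.6,0],"turn":[0,0,0]},{"translation":[0.08,-0.6,0],"turn":[0,0,0]},{"translation":[0.08,-0.6,0],"turn":[0,0,0]}]' 0.3
python3 -m jog '[{"translation":[0.08,-0.575,0],"turn":[0,0,0.027]},{"translation":[0.08,-0.575,0],"turn":[0,0,0.027]},{"translation":[0.08,-0.575,0],"turn":[0,0,0.027]},{"translation":[0.08,-0.575,0],"turn":[0,0,0.027]},{"translation":[0.08,-0.575,0],"turn":[0,0,0.027]},{"translation":[0.08,-0.575,0],"turn":[0,0,0.027]}]'
python3 -c "
from h import *
c=arm.capture('wrist');cv2.imwrite('pics/w2.png',c['frame'])
print(proj(c,[[.487,-.295,.105],[.487,-.295,.045]]));print(c['world_from_camera'].__array__().round(3))
plan([.487,-.295,.08],np.pi/2-.24)"
```

```text
clock: 6.95
position: [0.5241, -0.1637, 0.1974]
tcp_rot: [0.083, 0.997, -0.002, -0.001]
wrist_force: [-0.6, -0.2, 0.3]
finger_gap: 0.706
grasp_force: 0.0
clock: 7.55
position: [0.486, -0.2934, 0.1976]
tcp_rot: [0.119, 0.993, 0.001, -0.001]
wrist_force: [-0.2, -0.5, -0.2]
finger_gap: 0.7
grasp_force: 0.0
[[317.15682106 215.10611068]
 [317.40032558 194.46033022]]
[[ 0.236  0.931  0.28   0.407]
 [ 0.972 -0.226 -0.067 -0.275]
 [ 0.     0.288 -0.958  0.34 ]
 [ 0.     0.     0.     1.   ]]
shift [-0.0054, -0.0068, 0.4713] turn [0.0003, -0.0004, 0.0007] q7 1.9
```

View pics/w2.png

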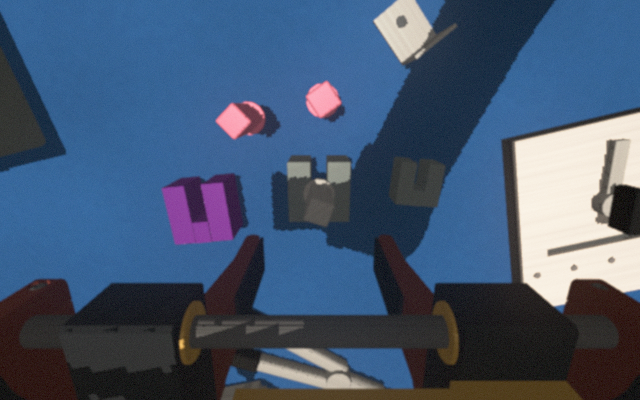

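View pics/t2.png

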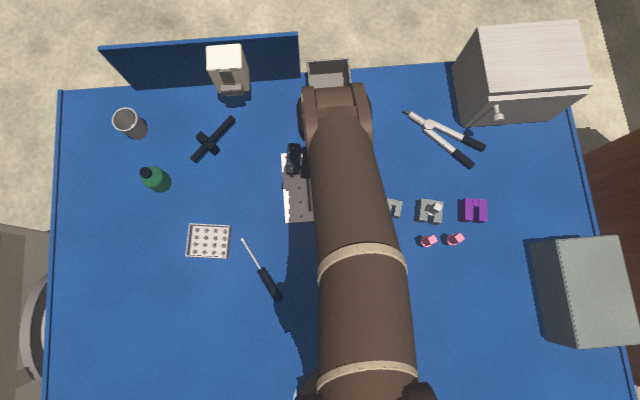

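Wrist: stand top spans (288–351,157–221), aligned with the image; handle near (319,203), slightly rotated. Top: clamp knob hidden by the arm. Enlarge the handle.

```bash
python3 -c "
import cv2,numpy as np
f=cv2.imread('pics/w2.png')[145:235,275:365];f=cv2.convertScaleAbs(f,alpha=1.8)
cv2.imwrite('pics/w2c.png',cv2.resize(f,None,fx=6,fy=6,interpolation=cv2.INTER_CUBIC))"
```

```text
(no output)
```

View pics/w2c.png

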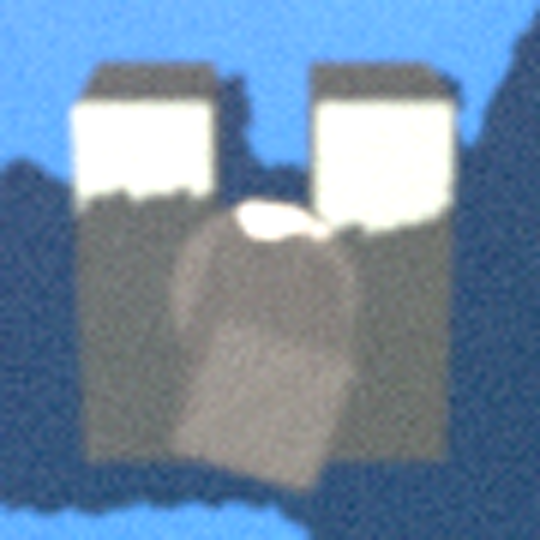

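```bash
python3 -c "
from h import *
c=arm.capture('wrist')
g=lambda L:np.array(L)/6+[275,145]
s=ray(c,g([(75,100),(455,100),(445,460),(85,460)]),.045);print(s.round(4).tolist(),s.mean(0))
h=ray(c,g([(175,450),(300,490),(355,370),(225,325)]),.105);print(h.round(4).tolist(),h.mean(0))
e=np.vstack([h[1]-h[0],h[2]-h[1],h[3]-h[2],h[0]-h[3]]);print(np.linalg.norm(e,axis=1),np.arctan2(e[:,1],e[:,0]))
e=np.vstack([s[1]-s[0],s[2]-s[1],s[3]-s[2],s[0]-s[3]]);print(np.linalg.norm(e,axis=1),np.arctan2(e[:,1],e[:,0]))
plan([*h.mean(0)[:2],.08],np.pi/2-.49)
"
```

```text
[[0.4499, -0.3145, 0.045], [0.4638, -0.2569, 0.045], [0.5219, -0.2709, 0.045], [0.508, -0.3286, 0.045]] [ 0.48588307 -0.29271095  0.045     ]
[[0.4889, -0.3057, 0.105], [0.4983, -0.2911, 0.105], [0.4837, -0.2803, 0.105], [0.4739, -0.2952, 0.105]] [ 0.48619656 -0.29308702  0.105     ]
[0.01737102 0.01807002 0.0178762  0.01835559] [ 1.00422199  2.50506662 -2.15493645 -0.60802216]
[0.05924614 0.05981055 0.05938022 0.05980616] [ 1.33377695 -0.23532777 -1.80788839  2.90402326]
shift [0.0001, 0.0, 0.4722] turn [0.0002, -0.0003, 0.0804] q7 1.9
```

```bash

python3 -m jog '[{"translation":[0,0,0.12],"turn":[0,0,0.03]},{"translation":[0,0,0.24],"turn":[0,0,0.06]},{"translation":[0,0,0.32],"turn":[0,0,0.09]},{"translation":[0,0,0.40],"turn":[0,0,0.115]},{"translation":[0,0,0.472],"turn":[0,0,0.115]},{"translation":[0,0,0.472],"turn":[0,0,0.115]},{"translation":[0,0,0.472],"turn":[0,0,0.115]}]' 0.3
python3 -m jog '[{"translation":[0,0,0],"turn":[0,0,0]},{"translation":[0,0,0],"turn":[0,0,0]},{"translation":[0,0,0],"turn":[0,0,0]},{"translation":[0,0,0],"turn":[0,0,0]},{"translation":[0,0,0],"turn":[0,0,0]},{"translation":[0,0,0],"turn":[0,0,0]},{"translation":[0,0,0],"turn":[0,0,0]}]' 1 35
python3 -m jog '[{"translation":[0,0,0],"turn":[0,0,0]}]'
```

```text
clock: 8.35
position: [0.4861, -0.2942, 0.0807]
tcp_rot: [0.295, 0.955, 0.0, -0.0]
wrist_force: [-0.1, -0.3, -0.7]
finger_gap: 0.698
grasp_force: 0.0
clock: 9.05
position: [0.4858, -0.2951, 0.0808]
tcp_rot: [0.296, 0.955, 0.0, 0.0]
wrist_force: [0.8, 0.8, 2.3]
finger_gap: 0.225
grasp_force: 35.0
clock: 9.15
position: [0.4858, -0.2951, 0.0808]
tcp_rot: [0.296, 0.955, 0.0, 0.0]
wrist_force: [0.7, 0.7, 2.0]
finger_gap: 0.229
grasp_force: 35.0
```

```bash

python3 -m jog '[{"translation":[0,0,-0.06],"turn":[0,0,0]},{"translation":[0,0,-0.16],"turn":[0,0,0]},{"translation":[0,0,-0.26],"turn":[0,0,0]},{"translation":[0,0,-0.36],"turn":[0,0,0]},{"translation":[0,0,-0.36],"turn":[0,0,0]},{"translation":[0,0,-0.36],"turn":[0,0,0]}]'
python3 -c "
from h import *
s=arm.state();plan([.5232,.0345,s['position'][2]],np.pi/2-.6);print(s['q'])
c=arm.capture('scene');cv2.imwrite('pics/s3.png',c['frame'])
print(proj(c,[s['position']]),proj(c,[s['position']-[0,0,.0718]]))"
```

```text
clock: 9.75
position: [0.4857, -0.2951, 0.1712]
tcp_rot: [0.296, 0.955, 0.0, 0.0]
wrist_force: [0.7, -0.4, -1.8]
finger_gap: 0.224
grasp_force: 35.0
shift [0.6221, 1.1721, -0.0002] turn [0.0001, 0.0003, -0.0004] q7 1.59
[ 0.17663614  0.39809382  0.37050968  1.83626263 -0.17526122  0.93814828
  1.59415691]
[[178.67630171 180.73795647]] [[184.97555152 204.48816455]]
```

```bash

python3 -m jog '[{"translation":[0.08,0.15,0],"turn":[0,0,0]},{"translation":[0.16,0.3,0],"turn":[0,0,0]},{"translation":[0.24,0.45,0],"turn":[0,0,0]},{"translation":[0.311,0.586,0],"turn":[0,0,0]},{"translation":[0.311,0.586,0],"turn":[0,0,0]}]'
python3 -m jog '[{"translation":[0.08,0.15,0],"turn":[0,0,0]},{"translation":[0.16,0.3,0],"turn":[0,0,0]},{"translation":[0.24,0.45,0],"turn":[0,0,0]},{"translation":[0.311,0.586,0],"turn":[0,0,0]},{"translation":[0.311,0.586,0.08],"turn":[0,0,0]},{"translation":[0.311,0.586,0.16],"turn":[0,0,0]},{"translation":[0.311,0.586,0.16],"turn":[0,0,0]},{"translation":[0.311,0.586,0.16],"turn":[0,0,0]}]'
python3 -c "
from h import *
s=arm.state();plan([.5232,.0345,s['position'][2]],np.pi/2-.6);print(s['position'])
for n in('wrist','scene','top'):
    c=arm.capture(n);np.savez('pics/%s4.npz'%n,**c)
    y=-.007;M=np.array([[np.cos(y),-np.sin(y)],[np.sin(y),np.cos(y)]])
    print(n,'tip',proj(c,[s['position']-[0,0,.0718]]).round(1),'groove',[proj(c,[*(M@p+[.588,.004]),.025])[0].round(1).tolist() for p in([-.073,.03],[-.065,.03],[.03,.03],[.03,-.073])])
w=np.load('pics/wrist4.npz')['frame'];sc=np.load('pics/scene4.npz')['frame'][170:270,250:370]
cv2.imwrite('pics/m4.png',np.vstack([w[:330],cv2.copyMakeBorder(cv2.resize(sc,None,fx=2.6,fy=2.6,interpolation=cv2.INTER_CUBIC),0,0,0,640-312,0)]))"
```

```text
clock: 10.3
position: [0.5044, -0.124, 0.1691]
tcp_rot: [0.292, 0.956, 0.001, -0.002]
wrist_force: [-0.0, -0.2, -0.8]
finger_gap: 0.224
grasp_force: 35.0
clock: 11.1
position: [0.5227, 0.0337, 0.13]
tcp_rot: [0.297, 0.955, -0.001, -0.001]
wrist_force: [-0.5, -0.5, -1.5]
finger_gap: 0.222
grasp_force: 35.0
shift [0.0001, 0.0039, -0.0] turn [-0.0006, -0.0004, -0.0007] q7 0.93
[0.52265891 0.03367886 0.13004423]
wrist tip [[320.  222.5]] groove [[315.6, 200.4], [321.1, 208.1], [380.7, 292.3], [286.7, 345.6]]
scene tip [[312.5 204.4]] groove [[312.4, 212.5], [313.1, 214.1], [322.2, 235.3], [283.0, 242.5]]
top tip [[309.8 206.3]] groove [[309.8, 211.1], [309.6, 208.3], [307.2, 175.1], [343.6, 172.5]]
```

View pics/m4.png

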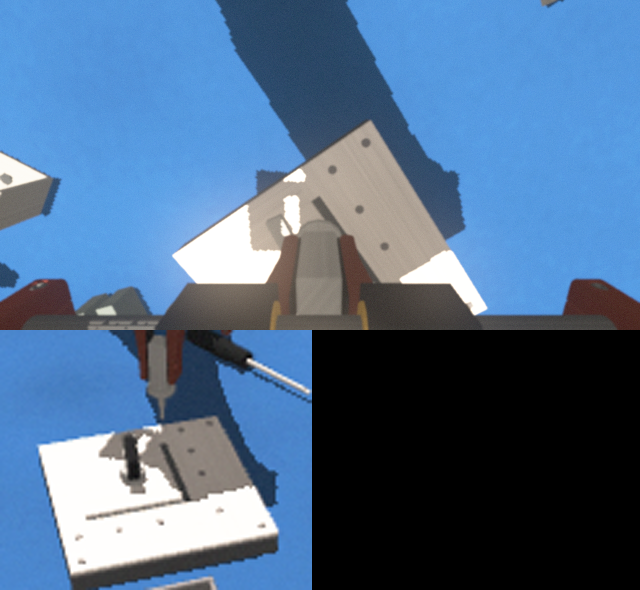

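Montage: tip in scene at (312,203.5) versus predicted (312.5,204.4); groove start, corner and end within a pixel of prediction; clamp arm lies along −x. Lower slowly.

```bash

python3 -m jog '[{"translation":[0,0.004,0.03],"turn":[0,0,0]},{"translation":[0,0.004,0.06],"turn":[0,0,0]},{"translation":[0,0.004,0.09],"turn":[0,0,0]},{"translation":[0,0.004,0.116],"turn":[0,0,0]},{"translation":[0,0.004,0.116],"turn":[0,0,0]},{"translation":[0,0.004,0.116],"turn":[0,0,0]}]'
python3 -m jog '[{"translation":[0,0,0.005],"turn":[0,0,0]},{"translation":[0,0,0.01],"turn":[0,0,0]},{"translation":[0,0,0.015],"turn":[0,0,0]},{"translation":[0,0,0.02],"turn":[0,0,0]},{"translation":[0,0,0.02],"turn":[0,0,0]},{"translation":[0,0,0.02],"turn":[0,0,0]}]'
python3 -c "
from h import *
s=arm.state();plan([.5232,.0345,.0933],np.pi/2-.6);print(s['position'],s['wrist_force'],s['wrist_torque'])
c=arm.capture('scene');cv2.imwrite('pics/s5.png',cv2.resize(c['frame'][170:270,250:370],None,fx=5,fy=5,interpolation=cv2.INTER_CUBIC))"
```

```text
clock: 11.85
position: [0.5236, 0.0352, 0.1014]
tcp_rot: [0.296, 0.955, -0.0, -0.0]
wrist_force: [0.4, 0.4, -1.3]
finger_gap: 0.224
grasp_force: 35.0
clock: 12.45
position: [0.5238, 0.0353, 0.0966]
tcp_rot: [0.296, 0.955, 0.0, -0.0]
wrist_force: [-0.1, 0.1, -0.9]
finger_gap: 0.224
grasp_force: 35.0
shift [0.0, -0.0039, 0.0134] turn [0.0, -0.0, -0.0004] q7 0.95
[0.52376303 0.03529967 0.09664521] [-0.05751422  0.08930314 -0.86778799] [-0.03802369  0.04118545  0.04232363]
```

View pics/s5.png

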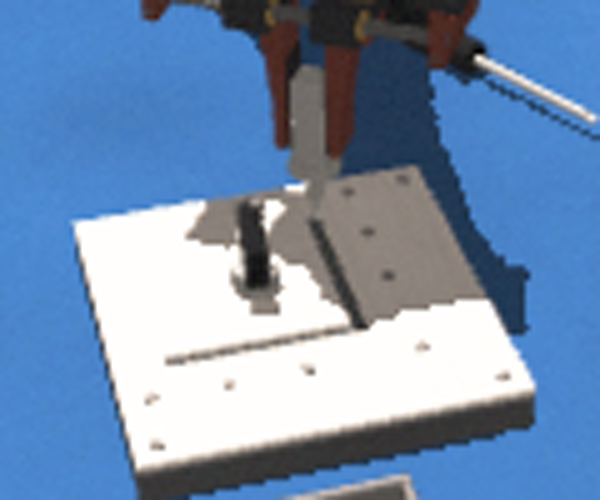

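Scene: tip at crop (317,218), right at the groove's near end, no contact yet. Continue down to the floor region.

```bash

python3 -m jog '[{"translation":[0,-0.003,0.004],"turn":[0,0,0]},{"translation":[0,-0.003,0.008],"turn":[0,0,0]},{"translation":[0,-0.003,0.012],"turn":[0,0,0]},{"translation":[0,-0.003,0.014],"turn":[0,0,0]},{"translation":[0,-0.003,0.014],"turn":[0,0,0]}]'
python3 -m jog '[{"translation":[0,0,0.002],"turn":[0,0,0]},{"translation":[0,0,0.004],"turn":[0,0,0]},{"translation":[0,0,0.004],"turn":[0,0,0]},{"translation":[0,0,0.004],"turn":[0,0,0]}]'
python3 -c "
from h import *
s=arm.state();print(s['position'],s['wrist_force'],s['wrist_torque']);plan([.6182,.0338,s['position'][2]],np.pi/2-.6)"
```

```text
clock: 13.0
position: [0.5233, 0.0347, 0.0931]
tcp_rot: [0.296, 0.955, -0.0, -0.0]
wrist_force: [0.5, 0.6, -1.2]
finger_gap: 0.227
grasp_force: 35.0
clock: 13.4
position: [0.5233, 0.0347, 0.0921]
tcp_rot: [0.296, 0.955, 0.0, -0.0]
wrist_force: [0.1, 0.3, -1.0]
finger_gap: 0.227
grasp_force: 35.0
[0.52334979 0.03469678 0.09213623] [ 0.07877337  0.30935415 -0.97679561] [0.03848592 0.01693398 0.00511539]
shift [-0.3149, 0.2117, -0.0] turn [0.0, -0.0, -0.0004] q7 0.95
```

Tip about 0.3 mm over the floor, no contact force: it is in the groove. Trace the first leg.

```bash

python3 -m jog '[{"translation":[-0.0083,0.0056,0],"turn":[0,0,0]},{"translation":[-0.0166,0.0112,0],"turn":[0,0,0]},{"translation":[-0.0249,0.0168,0],"turn":[0,0,0]},{"translation":[-0.0332,0.0223,0],"turn":[0,0,0]},{"translation":[-0.0415,0.0279,0],"turn":[0,0,0]},{"translation":[-0.0497,0.0334,0],"turn":[0,0,0]},{"translation":[-0.058,0.039,0],"turn":[0,0,0]},{"translation":[-0.0663,0.0446,0],"turn":[0,0,0]}]'
python3 -c "
from h import *
s=arm.state();print(s['position'],s['wrist_force'],s['wrist_torque']);plan([.6182,.0338,.0923],np.pi/2-.6)"
```

```text
clock: 14.2
position: [0.5435, 0.0345, 0.0921]
tcp_rot: [0.296, 0.955, 0.0, -0.0]
wrist_force: [-0.1, -0.5, -1.2]
finger_gap: 0.229
grasp_force: 35.0
[0.54353271 0.03449538 0.09211819] [-0.09782704 -0.45935965 -1.19882572] [ 0.0170592  -0.01665559  0.03356925]
shift [-0.2478, 0.1667, -0.0007] turn [0.0, -0.0, -0.0004] q7 0.96
```

```bash

python3 -m jog '[{"translation":[-0.0083,0.0056,0],"turn":[0,0,0]},{"translation":[-0.0166,0.0112,0],"turn":[0,0,0]},{"translation":[-0.0249,0.0168,0],"turn":[0,0,0]},{"translation":[-0.0332,0.0223,0],"turn":[0,0,0]},{"translation":[-0.0415,0.0279,0],"turn":[0,0,0]},{"translation":[-0.0497,0.0334,0],"turn":[0,0,0]},{"translation":[-0.058,0.039,0],"turn":[0,0,0]},{"translation":[-0.0663,0.0446,0],"turn":[0,0,0]}]'
python3 -m jog '[{"translation":[-0.0083,0.0056,0],"turn":[0,0,0]},{"translation":[-0.0166,0.0112,0],"turn":[0,0,0]},{"translation":[-0.0249,0.0168,0],"turn":[0,0,0]},{"translation":[-0.0332,0.0223,0],"turn":[0,0,0]},{"translation":[-0.0415,0.0279,0],"turn":[0,0,0]},{"translation":[-0.0497,0.0334,0],"turn":[0,0,0]},{"translation":[-0.058,0.039,0],"turn":[0,0,0]},{"translation":[-0.0663,0.0446,0],"turn":[0,0,0]}]'
python3 -c "
from h import *
s=arm.state();print(s['position'],s['wrist_force'],s['wrist_torque']);plan([.6182,.0338,.0923],np.pi/2-.6)"
```

```text
clock: 15.0
position: [0.5635, 0.0343, 0.0921]
tcp_rot: [0.296, 0.955, -0.0, -0.0]
wrist_force: [-0.0, -0.1, -0.5]
finger_gap: 0.225
grasp_force: 35.0
clock: 15.8
position: [0.5835, 0.0341, 0.0921]
tcp_rot: [0.296, 0.955, 0.0, -0.0]
wrist_force: [-0.1, -0.7, -1.1]
finger_gap: 0.23
grasp_force: 35.0
[0.58347206 0.03413201 0.09212828] [-0.13226633 -0.74929401 -1.08693993] [-0.00666558 -0.06687105  0.01336088]
shift [-0.1153, 0.0775, -0.0007] turn [-0.0, -0.0, -0.0004] q7 0.97
```

```bash

python3 -m jog '[{"translation":[-0.0083,0.0056,0],"turn":[0,0,0]},{"translation":[-0.0166,0.0112,0],"turn":[0,0,0]},{"translation":[-0.0249,0.0168,0],"turn":[0,0,0]},{"translation":[-0.0332,0.0223,0],"turn":[0,0,0]},{"translation":[-0.0415,0.0279,0],"turn":[0,0,0]},{"translation":[-0.0497,0.0334,0],"turn":[0,0,0]},{"translation":[-0.058,0.039,0],"turn":[0,0,0]},{"translation":[-0.0663,0.0446,0],"turn":[0,0,0]}]'
python3 -m jog '[{"translation":[-0.0083,0.0056,0],"turn":[0,0,0]},{"translation":[-0.0166,0.0112,0],"turn":[0,0,0]},{"translation":[-0.0249,0.0168,0],"turn":[0,0,0]},{"translation":[-0.0332,0.0223,0],"turn":[0,0,0]},{"translation":[-0.0415,0.0279,0],"turn":[0,0,0]},{"translation":[-0.049,0.0329,0],"turn":[0,0,0]},{"translation":[-0.049,0.0329,0],"turn":[0,0,0]},{"translation":[-0.049,0.0329,0],"turn":[0,0,0]}]'
python3 -c "
from h import *
s=arm.state();print(s['position'],s['wrist_force'],s['wrist_torque']);plan([.6175,-.0612,.0923],np.pi/2-.6)"
```

```text
clock: 16.6
position: [0.6035, 0.034, 0.0921]
tcp_rot: [0.296, 0.955, 0.0, 0.0]
wrist_force: [0.4, -0.4, -1.4]
finger_gap: 0.227
grasp_force: 35.0
clock: 17.4
position: [0.618, 0.0338, 0.0921]
tcp_rot: [0.296, 0.955, -0.0, -0.0]
wrist_force: [0.4, 0.6, -1.2]
finger_gap: 0.229
grasp_force: 35.0
[0.61796196 0.03377314 0.0920514 ] [ 0.38933997  0.55765116 -1.171338  ] [-0.01797992  0.04538655 -0.0222973 ]
shift [-0.2134, -0.3143, -0.001] turn [-0.0, -0.0, -0.0004] q7 0.98
```

```bash

python3 -m jog '[{"translation":[-0.0056,-0.0083,0],"turn":[0,0,0]},{"translation":[-0.0112,-0.0166,0],"turn":[0,0,0]},{"translation":[-0.0168,-0.0248,0],"turn":[0,0,0]},{"translation":[-0.0225,-0.0331,0],"turn":[0,0,0]},{"translation":[-0.0281,-0.0414,0],"turn":[0,0,0]},{"translation":[-0.0337,-0.0496,0],"turn":[0,0,0]},{"translation":[-0.0393,-0.0579,0],"turn":[0,0,0]},{"translation":[-0.0449,-0.0662,0],"turn":[0,0,0]}]'
python3 -m jog '[{"translation":[-0.0056,-0.0083,0],"turn":[0,0,0]},{"translation":[-0.0112,-0.0166,0],"turn":[0,0,0]},{"translation":[-0.0168,-0.0248,0],"turn":[0,0,0]},{"translation":[-0.0225,-0.0331,0],"turn":[0,0,0]},{"translation":[-0.0281,-0.0414,0],"turn":[0,0,0]},{"translation":[-0.0337,-0.0496,0],"turn":[0,0,0]},{"translation":[-0.0393,-0.0579,0],"turn":[0,0,0]},{"translation":[-0.0449,-0.0662,0],"turn":[0,0,0]}]'
python3 -c "
from h import *
s=arm.state();print(s['position'],s['wrist_force'],s['wrist_torque']);plan([.6175,-.0612,.0923],np.pi/2-.6)"
```

```text
clock: 18.2
position: [0.6179, 0.0136, 0.0921]
tcp_rot: [0.296, 0.955, 0.0, 0.0]
wrist_force: [1.2, 0.7, -1.1]
finger_gap: 0.228
grasp_force: 35.0
clock: 19.0
position: [0.6178, -0.0064, 0.0921]
tcp_rot: [0.296, 0.955, 0.0, 0.0]
wrist_force: [0.8, -1.1, -1.6]
finger_gap: 0.227
grasp_force: 35.0
[ 0.61779397 -0.00639826  0.09214949] [ 0.77474205 -1.11060328 -1.59394268] [-0.0313701   0.04173435  0.01513173]
shift [-0.123, -0.1814, -0.0006] turn [0.0, 0.0, -0.0004] q7 1.05
```

Remaining 55 mm: 20 + 20 + 15.

```bash

python3 -m jog '[{"translation":[-0.0056,-0.0083,0],"turn":[0,0,0]},{"translation":[-0.0112,-0.0166,0],"turn":[0,0,0]},{"translation":[-0.0168,-0.0248,0],"turn":[0,0,0]},{"translation":[-0.0225,-0.0331,0],"turn":[0,0,0]},{"translation":[-0.0281,-0.0414,0],"turn":[0,0,0]},{"translation":[-0.0337,-0.0496,0],"turn":[0,0,0]},{"translation":[-0.0393,-0.0579,0],"turn":[0,0,0]},{"translation":[-0.0449,-0.0662,0],"turn":[0,0,0]}]'
python3 -m jog '[{"translation":[-0.0056,-0.0083,0],"turn":[0,0,0]},{"translation":[-0.0112,-0.0166,0],"turn":[0,0,0]},{"translation":[-0.0168,-0.0248,0],"turn":[0,0,0]},{"translation":[-0.0225,-0.0331,0],"turn":[0,0,0]},{"translation":[-0.0281,-0.0414,0],"turn":[0,0,0]},{"translation":[-0.0337,-0.0496,0],"turn":[0,0,0]},{"translation":[-0.0393,-0.0579,0],"turn":[0,0,0]},{"translation":[-0.0449,-0.0662,0],"turn":[0,0,0]}]'
python3 -m jog '[{"translation":[-0.0056,-0.0083,0],"turn":[0,0,0]},{"translation":[-0.0112,-0.0166,0],"turn":[0,0,0]},{"translation":[-0.0168,-0.0248,0],"turn":[0,0,0]},{"translation":[-0.0225,-0.0331,0],"turn":[0,0,0]},{"translation":[-0.0281,-0.0414,0],"turn":[0,0,0]},{"translation":[-0.0335,-0.0494,0],"turn":[0,0,0]},{"translation":[-0.0335,-0.0494,0],"turn":[0,0,0]},{"translation":[-0.0335,-0.0494,0],"turn":[0,0,0]}]'
python3 -c "
from h import *
s=arm.state();print(s['position'],s['wrist_force'],s['wrist_torque'])
y=-.007;M=np.array([[np.cos(y),-np.sin(y)],[np.sin(y),np.cos(y)]]);print(M.T@(s['position'][:2]-[.588,.004]))"
```

```text
clock: 19.8
position: [0.6177, -0.0264, 0.0921]
tcp_rot: [0.296, 0.955, -0.0, -0.0]
wrist_force: [0.4, 0.2, -1.1]
finger_gap: 0.227
grasp_force: 35.0
clock: 20.6
position: [0.6176, -0.0464, 0.0922]
tcp_rot: [0.296, 0.955, 0.0, 0.0]
wrist_force: [0.3, -0.3, -1.0]
finger_gap: 0.229
grasp_force: 35.0
clock: 21.4
position: [0.6175, -0.0611, 0.0921]
tcp_rot: [0.296, 0.955, 0.0, 0.0]
wrist_force: [-0.1, 0.5, -1.8]
finger_gap: 0.228
grasp_force: 35.0
[ 0.6175037  -0.06112261  0.09214222] [-0.07570571  0.45010963 -1.81375773] [-0.02839732  0.02140896 -0.00500802]
[ 0.02995883 -0.06491449]
```

```bash

python3 -m jog '[{"translation":[0,0,-0.01],"turn":[0,0,0]},{"translation":[0,0,-0.02],"turn":[0,0,0]},{"translation":[0,0,-0.035],"turn":[0,0,0]},{"translation":[0,0,-0.06],"turn":[0,0,0]},{"translation":[0,0,-0.12],"turn":[0,0,0]},{"translation":[0,0,-0.2],"turn":[0,0,0]},{"translation":[0,0,-0.3],"turn":[0,0,0]},{"translation":[0,0,-0.35],"turn":[0,0,0]}]'
python3 -c "
from h import *
plan([.4858,-.2951,.165],np.pi/2-.6)"
```

```text
clock: 22.2
position: [0.6186, -0.0614, 0.1829]
tcp_rot: [0.296, 0.955, 0.001, 0.002]
wrist_force: [0.9, -0.3, -0.5]
finger_gap: 0.222
grasp_force: 35.0
shift [-0.0908, -1.0716, 0.0698] turn [0.0007, 0.001, -0.0005] q7 1.11
```

```bash

python3 -m jog '[{"translation":[-0.01,-0.12,0],"turn":[0,0,0]},{"translation":[-0.02,-0.24,0],"turn":[0,0,0]},{"translation":[-0.03,-0.36,0],"turn":[0,0,0]},{"translation":[-0.04,-0.48,0],"turn":[0,0,0]},{"translation":[-0.05,-0.6,0],"turn":[0,0,0]},{"translation":[-0.06,-0.72,0],"turn":[0,0,0]},{"translation":[-0.075,-0.86,0],"turn":[0,0,0]},{"translation":[-0.085,-0.96,0],"turn":[0,0,0]}]'
python3 -m jog '[{"translation":[-0.003,-0.08,0],"turn":[0,0,0]},{"translation":[-0.003,-0.11,0.06],"turn":[0,0,0]},{"translation":[-0.003,-0.11,0.06],"turn":[0,0,0]},{"translation":[-0.003,-0.11,0.06],"turn":[0,0,0]},{"translation":[-0.003,-0.11,0.06],"turn":[0,0,0]}]'
python3 -c "
from h import *
plan([.4858,-.2951,.0815],np.pi/2-.6)"
```

```text
clock: 23.0
position: [0.4979, -0.2732, 0.1803]
tcp_rot: [0.297, 0.955, -0.0, 0.0]
wrist_force: [0.5, -0.6, -0.1]
finger_gap: 0.226
grasp_force: 35.0
clock: 23.5
position: [0.4851, -0.2934, 0.1652]
tcp_rot: [0.296, 0.955, 0.0, 0.0]
wrist_force: [-0.6, -0.8, -1.7]
finger_gap: 0.23
grasp_force: 35.0
shift [-0.0059, -0.0044, 0.335] turn [0.0002, 0.0002, -0.0] q7 1.58
```

```bash

python3 -m jog '[{"translation":[-0.006,-0.004,0],"turn":[0,0,0]},{"translation":[-0.006,-0.004,0.06],"turn":[0,0,0]},{"translation":[-0.006,-0.004,0.12],"turn":[0,0,0]},{"translation":[-0.006,-0.004,0.18],"turn":[0,0,0]},{"translation":[-0.006,-0.004,0.24],"turn":[0,0,0]},{"translation":[-0.006,-0.004,0.29],"turn":[0,0,0]},{"translation":[-0.006,-0.004,0.32],"turn":[0,0,0]},{"translation":[-0.006,-0.004,0.328],"turn":[0,0,0]}]'
python3 -m jog '[{"translation":[0,0,0.004],"turn":[0,0,0]},{"translation":[0,0,0.008],"turn":[0,0,0]},{"translation":[0,0,0.008],"turn":[0,0,0]},{"translation":[0,0,0.008],"turn":[0,0,0]}]'
python3 -c "
from h import *
plan([.4858,-.2951,.0808],np.pi/2-.6)"
```

```text
clock: 24.3
position: [0.4848, -0.2955, 0.0819]
tcp_rot: [0.296, 0.955, 0.0, -0.001]
wrist_force: [0.1, -1.1, -0.2]
finger_gap: 0.226
grasp_force: 35.0
clock: 24.7
position: [0.4852, -0.2959, 0.081]
tcp_rot: [0.296, 0.955, -0.0, 0.0]
wrist_force: [0.2, -1.0, -1.7]
finger_gap: 0.225
grasp_force: 35.0
shift [-0.0001, 0.0041, 0.0009] turn [0.0001, 0.0002, -0.0004] q7 1.62
```

```bash

python3 -m jog '[{"translation":[0,0.003,0.002],"turn":[0,0,0]},{"translation":[0,0.003,0.003],"turn":[0,0,0]},{"translation":[0,0.003,0.003],"turn":[0,0,0]}]'
python3 -m jog '[{"translation":[0,0,0],"turn":[0,0,0]},{"translation":[0,0,0],"turn":[0,0,0]},{"translation":[0,0,0],"turn":[0,0,0]},{"translation":[0,0,0],"turn":[0,0,0]},{"translation":[0,0,0],"turn":[0,0,0]},{"translation":[0,0,0],"turn":[0,0,0]}]' 0.35
python3 -m jog '[{"translation":[0,0,-0.06],"turn":[0,0,0]},{"translation":[0,0,-0.2],"turn":[0,0,0]},{"translation":[0,0,-0.36],"turn":[0,0,0]},{"translation":[0,0,-0.5],"turn":[0,0,0]},{"translation":[0,0,-0.5],"turn":[0,0,0]},{"translation":[0,0,-0.5],"turn":[0,0,0]}]'
python3 -c "
from h import *
c=arm.capture('wrist');cv2.imwrite('pics/w6.png',c['frame']);d=arm.capture('scene')
a=cv2.resize(c['frame'][120:260,220:460],None,fx=2.5,fy=2.5);b=cv2.resize(d['frame'][175:255,150:270],None,fx=2.875,fy=2.875)
b=cv2.resize(d['frame'][175:255,150:350],(600,240));cv2.imwrite('pics/m6.png',np.vstack([a,b]))
print(proj(c,[[.4859,-.2927,.105],[.4859,-.2927,.051]]))"
```

```text
clock: 25.0
position: [0.4853, -0.2957, 0.0808]
tcp_rot: [0.296, 0.955, -0.0, 0.0]
wrist_force: [-2.7, -0.6, 7.0]
finger_gap: 0.224
grasp_force: 35.0
clock: 25.6
position: [0.4854, -0.2952, 0.0798]
tcp_rot: [0.296, 0.955, -0.0, -0.0]
wrist_force: [-0.4, -0.2, 0.4]
finger_gap: 0.648
grasp_force: 0.0
clock: 26.2
position: [0.4857, -0.2953, 0.2055]
tcp_rot: [0.296, 0.955, 0.0, 0.001]
wrist_force: [-0.3, 0.7, -0.4]
finger_gap: 0.652
grasp_force: 0.0
[[322.32770318 208.04874681]
 [321.72415462 190.51815612]]
```

View pics/m6.png

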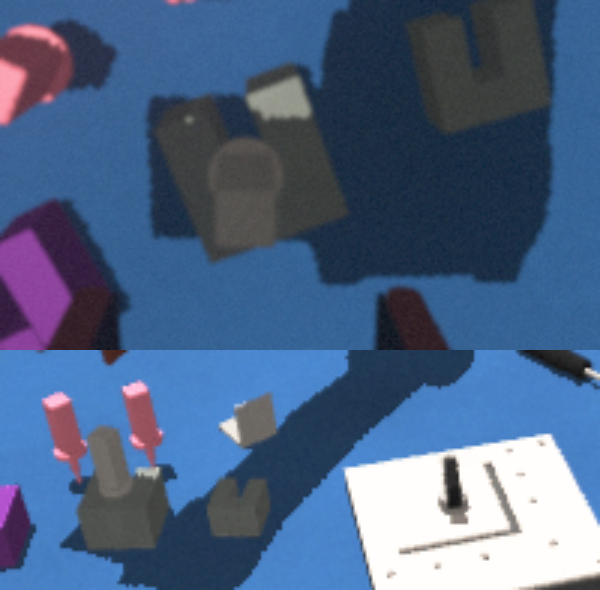

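The montage shows the probe upright with its collar seated on the stand, centred within about 3 mm, and the clamp arm clear. Handing in.

```bash
python3 -c "
from station import arm
print(arm.sign_off())"
```

```text
the job is handed in; nothing more can be done
None
```

I turned the clamp about 1.4 rad clear, ran the probe along the joint from start to far end at about 2.5 cm/s, stood it back upright in its fork, and handed the job in at about 26 s; the hand-in returned no verdict.

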